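# Roll a specimen vise's knurled wheel until the jaw's index meets the red gauge mark

## Task

Preset the specimen vise for the next mount: with a fingertip lightly on top of the knurled wheel, roll the wheel in strokes away from the robot until the jaw gap has closed so far that the black index line of the moving jaw stands within the red gauge mark, then take the finger off. Turn the wheel only: do not push the jaw or the red mark, do not lean hard on the wheel, and leave the two specimen pucks and the jar standing where they are.

Things in the scene. Friction and masses are not known exactly. Their poses are not given: they have to be found in the camera images.
- vise: Grey-blue steel specimen vise fixed to the bench; base 100 mm (x) by 250 mm (y) by 22 mm, origin at its underside centre. Its y is the way the moving jaw closes; its x points away from the robot (within 30 degrees). Moving steel jaw: 30 mm thick in y, 70 mm wide, top at 70 mm. Fixed dark jaw: face at y = +45 mm. Start gap 65 mm. The wheel sits at the -y end.
- wheel_top (a point): Crown (highest point, mid-width) of the knurled wheel, 92 mm above the bench; fixed to the vise, axes as the vise. Brass wheel, dark knurls, 60 mm diameter, 16 mm wide, its axle along the vise's y. It stands 16 mm proud of the two grey-blue cheeks beside it (70 mm long in x, 12 mm thick, tops at 76 mm).
- wheel (a joint): Turn of the knurled wheel, rad, 0 at the start, from -1.5 to 11; positive when its top moves along the vise's +x (away from the robot), which closes the jaw; the other way opens it. Each rad moves the jaw 4 mm (30 mm of rolling at the rim = 4 mm). Rigid axle; 3 to 15 N of press rolls it without slip; turning takes about 0.6 N at the rim; stays where it is left.
- jaw (a joint): Travel of the moving jaw along the vise's +y, m: 0 at the start, positive as the gap closes, from -0.006 to 0.044; geared to the wheel. Index and gauge mark coincide when joint jaw equals joint mark.
- index (a point): Point on the black index line (3 mm wide, 34 mm long in x) that the moving jaw carries over the scale rail, 57 mm above the bench; axes as the vise.
- gauge (a point): Middle of the red gauge mark on the grey scale rail (the rail lies along the vise at x 50 to 82 mm, y -60 to +70 mm, top at 50 mm): a red band 8 mm wide in y and 34 mm long in x, 53 mm above the bench, with a red tab on the rail's far side; axes as the vise. The index must end within 4 mm of it along y.
- mark (a joint): Place of the red gauge mark along the vise's y on the jaw's scale, m: 0.012 to 0.028 here, different every time; stiff, it must not be moved.
- puck_blue: Loose blue resin specimen puck, 40 mm diameter, 20 mm high, with a steel square in its top; origin at the centre of its underside. Bystander beside the scale rail.
- puck_green: Loose green resin specimen puck, 40 mm diameter, 20 mm high, with a copper square in its top; origin at the centre of its underside. Bystander beside the scale rail.
- jar: Loose closed amber jar, 48 mm diameter, 70 mm high; origin at the centre of its underside. Bystander beside the scale rail.

How it is judged:
By the outcome, as a careful person would: the job done as asked, in the order asked, and still so for the second after the job is handed in, with the robot touching nothing.
It also fails if it takes over 64 s, if anything falls off the work surface, if the arm or the gripper's body presses on something with over 40 N, if the wrist force passes 120 N, or if a joint passes its speed limit or range.

## Robot

A 7-joint arm with a two-finger parallel gripper is mounted at the origin on the work surface. World frame = base frame: x ahead of the robot, y to its left, z up, the work surface at z = 0. Lengths are in mm, angles in rad, forces in N, time in s.
With the tool pointing down it reaches from about 350 to 775 mm from the base axis. Payload 3.1 kg.
Tool frame: the origin (TCP) lies between the finger pads; the fingertips stand 11 mm ahead of it and the grasp point (between the pads) lies 8 mm behind it; z points along the fingers, y is the line along which they close (so a half turn about z gives the same grasp; the last joint's range is limited). The gripper opens to 85 mm and grips with 20 to 120 N. Pads are 22 mm wide; open, the fingers measure 114 mm over their backs; the gripper's body (76 mm by 85 mm) begins 54 mm behind the grasp point. The pads swing forward as they close: fully open they stand 13 mm farther back than shut.
Start: joints at [-1.328, 0.311, 0.014, 1.512, -0.004, 1.319, -0.027], TCP at [154.503, 527.869, 242.304] pointing down, gripper open.
Joint ranges: [-2.7, 2.7], [-0.3, 1.91], [-1.27, 1.3], [0.12, 2.57], [-1.44, 4.58], [0.2, 2.03], [-3.05, 3.05]. Speed limits (rad/s): [2.79, 2.79, 3.14, 3.14, 3.14, 3.14, 3.14].

## Interface

Orientations are given as [roll, pitch, yaw] about the fixed x, y, z axes, in that order (R = Rz(yaw) Ry(pitch) Rx(roll)).
In Python, from station import arm gives the robot as it stands.
- The arm moves only by the shell command python3 -m handwheel 'ROWS' [FORCE]. ROWS is JSON, one flat list of numbers, 7 for each row, row after row: the shift along the tool's x, y, z in units of 50 mm (1.0 is 50 mm), then the turn, a rotation vector about the tool's x, y, z in units of 8 degrees (1.0 is 8 degrees), then the opening, from 0 (shut) to 1 (fully open). In form: [tx, ty, tz, rx, ry, rz, gripper, tx, ty, tz, rx, ry, rz, gripper, ...]. A call has 1 to 5 rows; each row is the pose to reach, as a shift and turn from the pose commanded when the call began, along the tool's axes at that moment; what a row does not reach only later rows make up. A row lasts 1/8 s, in which the tool goes at most 62.5 mm and 10.7 degrees, less where a joint would pass 70% of its speed; a pose out of reach is approached as far as the arm can. A call with a gripper value outside its range is refused whole. The fingers move at their own pace and stop on an object; FORCE is the grip in N (left out, the last holds). Time passes only in rows, so rows that repeat a pose let the fingers close. It gives the time, the measured TCP pose, the force, the opening and the grip force at its end, in the units of the state.
- arm.get_obs(): the state, without advancing time (a new reading comes with each control period).
- arm.grab_frame(name): name is "scene" or "top"; returns (picture, depth): 420x560x3 uint8, red, green, blue; 420x560 float32, mm along the optical axis (not along the pixel's ray), 0 where there is no reading.
- arm.camera_model(name): a dict with "camera_matrix" (3x3 intrinsics, pixels), "xyz" and "attitude" of the camera in the world. Camera axes: x right, y up, looking along -z (the intrinsics and any distortion apply to the point x, -y, -z); pixel columns grow to the right and rows downward; lengths in mm; the calibration is good to about 2 mm. A picture is of the moment at which its call begins. camera_model takes no time and is no camera call.
- arm.hand_in(): hands the job in; it is judged then, once.
The state is a dict: "t": time; "joint_pos": joint angles; "qd": joint speeds; "joint_efforts": joint torques, N m; "tool_pos": TCP position; "orientation": TCP orientation; "ft_force": force on the tool from outside, world axes, zero at the start; "moment": the same for the moment, N m; "finger_gap": opening from 0.0 (shut) to 1.0 (fully open); "gripper_force": force on a finger pad.
Only numpy, scipy, OpenCV 4.12 (cv2) and the standard library are available. Lean on these libraries where they do the work, as an engineer would, in place of code of your own. Each camera call takes 0.05 s, during which the arm holds its last target. There are 200 camera calls.

## Working session

There is one attempt and no reset: what is moved stays moved. The work goes in short steps, Python scripts to look and compute and a shell command to move; the robot and the scene stay as the last step left them, time stands still between calls to the robot, and variables do not carry over. Pictures are saved under pics/ and viewed, at most 10 in all, crops included, and the job is handed in when it is done.

```bash
mkdir -p pics; ls
cat > h.py <<'E'
import numpy as np,cv2
from station import arm
from scipy.spatial.transform import Rotation as R
def snap(n):
    p,d=arm.grab_frame(n); np.savez(f'{n}.npz',p=p,d=d); return p,d
def world(n,u,v,d=None,z=None):
    m=arm.camera_model(n);K=np.array(m['camera_matrix']);D=m.get('distortion')
    q=cv2.undistortPoints(np.array([[[u,v]]],float),K,None if D is None else np.array(D,float))[0,0]
    r=R.from_euler('xyz',m['attitude']).as_matrix()@np.array([q[0],-q[1],-1]);o=np.array(m['xyz'])
    return o+r*((z-o[2])/r[2] if d is None else d)
E
python3 - <<'E'
from h import *
for n in('top','scene'):
    m=arm.camera_model(n);print(n,m)
    p,d=snap(n);cv2.imwrite(f'pics/{n}0.png',p[...,::-1])
print(arm.get_obs())
E
```

```text
pics
top {'camera_matrix': array([[440.70353176,   0.        , 277.5496996 ],
       [  0.        , 440.70353176, 207.93552757],
       [  0.        ,   0.        ,   1.        ]]), 'xyz': array([482.86104008, 104.37906608, 750.7842962 ]), 'attitude': array([ 0.15982769, -0.02274729, -1.59626035])}
scene {'camera_matrix': array([[489.32503786,   0.        , 276.78655015],
       [  0.        , 489.32503786, 198.20595836],
       [  0.        ,   0.        ,   1.        ]]), 'xyz': array([1327.98728076, -141.95114239,  593.18256829]), 'attitude': array([ 0.98596807, -0.00783755,  1.27333358])}
{'t': 0.1, 'joint_pos': array([-1.32769706,  0.31165408,  0.01397652,  1.51292477, -0.0044221 ,
        1.3192049 , -0.02717421]), 'qd': array([-0.00074127, -0.00386959,  0.00044011, -0.00460216,  0.00047961,
       -0.00070851,  0.00105166]), 'joint_efforts': array([ 6.64355266e-04, -3.80852616e+01,  1.46594835e-01, -2.31242520e+01,
        1.22969094e-02,  8.10385012e-03, -9.10894506e-07]), 'tool_pos': array([154.32017993, 527.23436876, 241.3136997 ]), 'orientation': array([-3.13943338e+00,  6.37421458e-05,  2.85690580e+00]), 'ft_force': array([0.44725764, 0.46353667, 0.31621963]), 'moment': array([-0.00589656,  0.00282714, -0.03019611]), 'gripper_force': 0.0, 'finger_gap': 0.9994453167435533}
```

View pics/top0.png

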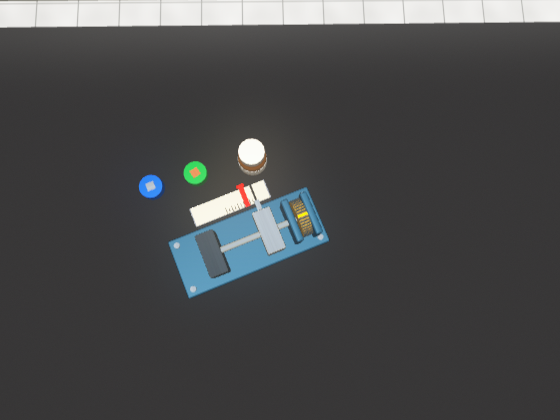

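View pics/scene0.png

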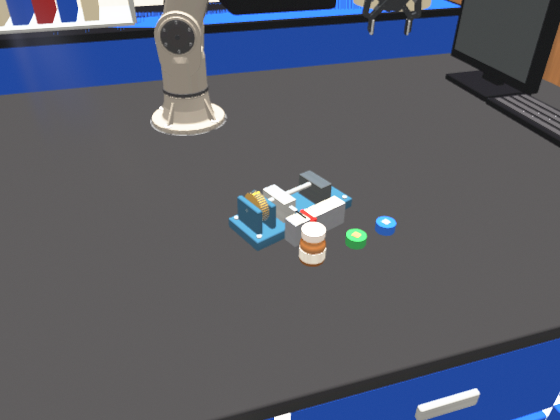

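The top view shows the wheel crown near (302,216), the index near (258,198) and the red mark near (243,195), with the jar at (252,155). I'll enlarge it.

Run:
```python
from h import *
p=np.load('top.npz')['p'][170:270,210:343]
cv2.imwrite('pics/crop0.png',cv2.resize(p,None,fx=6,fy=6,interpolation=cv2.INTER_CUBIC)[...,::-1])
```

```text
(no output)
```

View pics/crop0.png

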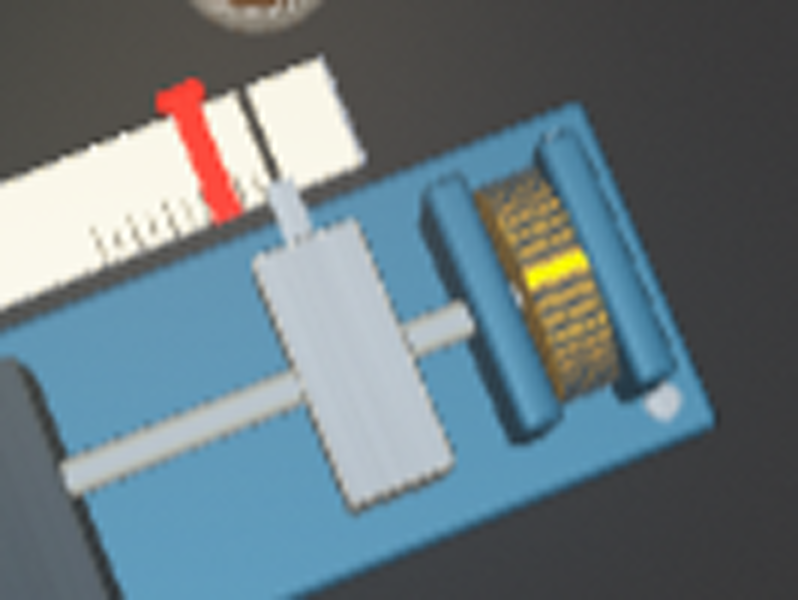

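Run:
```python
from h import *
dd=np.load('top.npz')['d']
W=lambda c,z:world('top',210+c[0]/6-.5+.08,170+c[1]/6-.5+.08,z=z)
a,b=W((714,425),22),W((580,103),22); print('base edge',a,b,np.linalg.norm(a-b))
c=world('top',171,239,z=22);c2=world('top',189,297,z=22)
print('far end',c,c2,np.linalg.norm(c-c2))
ey=((c+c2)-(a+b));print('len',np.linalg.norm(ey)/2);ey/=np.linalg.norm(ey);ex=np.array([ey[1],-ey[0],0]);o=(a+b+c+c2)/4
print('yaw deg',np.degrees(np.arctan2(ex[1],ex[0])),'o',o)
def V(n,p): q=p-o;print(n,p.round(1),'vise',round(q@ex,1),round(q@ey,1))
V('yellow',W((556,268),92))
for n,c_ in (('idx far',(241,94)),('idx near',(277,180))):V(n,W(c_,57))
for n,c_ in (('red far',(189,113)),('red near',(228,215))):V(n,W(c_,53))
V('whl L',W((528,280),92));V('whl R',W((588,262),92))
V('cheekR far',W((556,132),76));V('cheekR near',W((655,378),76))
V('jar',world('top',252,149,z=70))
for v in (211,213,215,217,219): print(dd[v,298:308].round(0))
for u,v in ((302,216),): V('depth',world('top',u,v,d=dd[v,u]))
```

```text
base edge [543.46898338   1.48075336  22.        ] [635.13867042  35.35647181  22.        ] 97.72868474825682
far end [551.91567903 261.68413067  22.        ] [457.35030318 231.56580048  22.        ] 99.24577634955068
len 243.40766212013077
yaw deg 20.356239486143192 o [546.96840901 132.52178908  22.        ]
yellow [578.2  49.6  92. ] vise 0.4 -88.6
idx far [632.2 129.5  57. ] vise 78.8 -32.5
idx near [608.6 120.3  57. ] vise 53.5 -32.9
red far [628.1 143.6  53. ] vise 79.9 -17.8
red near [600.1 133.6  53. ] vise 50.2 -17.5
whl L [575.3  56.7  92. ] vise 0.2 -80.9
whl R [579.5  41.4  92. ] vise -1.2 -96.7
cheekR far [616.3  47.   76. ] vise 35.2 -104.3
cheekR near [551.4  23.8  76. ] vise -33.7 -103.5
jar [688.4 124.5  70. ] vise 129.8 -56.7
[668. 665. 667. 664. 667. 668. 668. 666. 669. 684.]
[664. 665. 667. 668. 667. 666. 663. 665. 665. 669.]
[666. 664. 665. 664. 667. 667. 666. 667. 665. 665.]
[666. 665. 666. 665. 664. 666. 664. 667. 666. 666.]
[671. 665. 667. 665. 665. 665. 665. 665. 666. 665.]
depth [575.2  50.2  93.9] vise -2.1 -87.0
```

Wheel crown ≈ (578, 49.5, 92), vise yaw ≈ 20.4°, and the index is about 15 mm short of the mark, which is about 113 mm of rolling. Next I'll work out the approach, with tool y along vise x.

```bash
cat >> h.py <<'E'
C=np.array([578.2,49.6,92.]);YAW=np.radians(20.36)
EX=np.array([np.cos(YAW),np.sin(YAW),0]);EY=np.array([-EX[1],EX[0],0])
def to(vx,vy,h):
    "units to put the shut fingertip at vise offset vx,vy from crown, h above it; tool y along vise x"
    s=arm.get_obs();Rt=R.from_euler('xyz',s['orientation']);p=C+vx*EX+vy*EY+[0,0,h+11]
    G=R.from_matrix(np.c_[-EY,EX,[0,0,-1]]) if 0 else R.from_matrix(np.c_[np.cross(EX,[0,0,-1]),EX,[0,0,-1]])
    print('shift',(Rt.inv().apply(p-s['tool_pos'])/50).round(3),'turn',(np.degrees((Rt.inv()*G).as_rotvec())/8).round(3))
def st():
    s=arm.get_obs();q=s['tool_pos']-C-[0,0,11];print('t',s['t'],'vise x,y,h',(q@EX).round(1),(q@EY).round(1),q[2].round(1),'F',s['ft_force'].round(1),s['finger_gap'])
E
python3 -c "
from h import *
to(-12,0,60)"
```

```text
shift [-10.627  -6.927   1.582] turn [-0.014  0.008  6.666]
```

```bash
python3 -m handwheel '[-10.63,-6.93,1.58,0,0,6.67,0,-10.63,-6.93,1.58,0,0,6.67,0,-10.63,-6.93,1.58,0,0,6.67,0,-10.63,-6.93,1.58,0,0,6.67,0,-10.63,-6.93,1.58,0,0,6.67,0]' 20; python3 -c "
from h import *
to(-12,0,60);st()"
```

```text
t: 0.72
tool_pos: [357.0, 290.5, 203.3]
orientation: [-3.141, -0.0, 1.92]
ft_force: [0.3, 0.2, -0.2]
finger_gap: -0.001
gripper_force: 0.0
shift [-6.043  2.269  0.804] turn [-0.001 -0.001 -0.045]
t 0.725 vise x,y,h -123.5 302.8 100.3 F [ 0.3  0.2 -0.2] -0.0012644577881596201
```

```bash
python3 -m handwheel '[-5.9,2.3,0.8,0,0,0,0,-5.9,2.3,0.8,0,0,0,0,-5.9,2.3,0.8,0,0,0,0,-5.9,2.3,0.8,0,0,0,0,-5.9,2.3,0.8,0,0,0,0]'; python3 -m handwheel '[0,0,0,0,0,0,0,0,0,0,0,0,0,0]' ; python3 -c "
from h import *
to(-12,0,10);st();p,d=snap('top')
cv2.imwrite('pics/c1.png',cv2.resize(p[150:270,210:370],None,fx=5,fy=5)[...,::-1])"
```

```text
t: 1.35
tool_pos: [563.0, 59.5, 163.9]
orientation: [-3.141, -0.001, 1.926]
ft_force: [0.8, 0.8, 0.0]
finger_gap: -0.002
gripper_force: 0.0
t: 1.6
tool_pos: [561.5, 61.1, 163.8]
orientation: [-3.14, -0.001, 1.925]
ft_force: [0.1, 0.0, 0.1]
finger_gap: 0.002
gripper_force: 0.0
shift [-0.334 -0.005  1.015] turn [-0.012 -0.009 -0.006]
t 1.6 vise x,y,h -11.6 16.6 60.8 F [0.1 0.  0.1] 0.002342573259181797
```

View pics/c1.png

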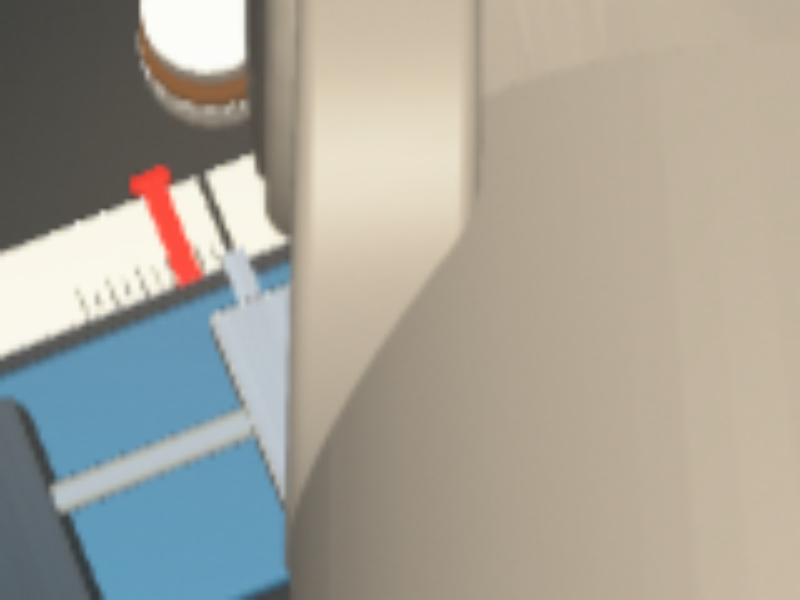

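The arm hides the wheel, but the index (215,212) and the red mark (170,225) stay visible for tracking. Now I'll centre on the wheel and lower.

```bash
python3 -m handwheel '[-0.33,0,0.4,0,0,0,0,-0.33,0,1.0,0,0,0,0,-0.33,0,1.0,0,0,0,0,-0.33,0,1.0,0,0,0,0]'; python3 -c "
from h import *
to(-12,0,0);st();p,d=snap('scene')
cv2.imwrite('pics/c2.png',cv2.resize(p[130:270,190:350],None,fx=4,fy=4,interpolation=cv2.INTER_CUBIC)[...,::-1])"
```

```text
t: 2.15
tool_pos: [568.2, 46.9, 115.6]
orientation: [3.14, -0.001, 1.928]
ft_force: [0.7, -0.4, 0.3]
finger_gap: -0.001
gripper_force: 0.0
shift [-0.019 -0.034  0.252] turn [ 0.012 -0.004  0.015]
t 2.15 vise x,y,h -10.3 1.0 12.6 F [ 0.7 -0.4  0.3] -0.0010927532081138704
```

View pics/c2.png

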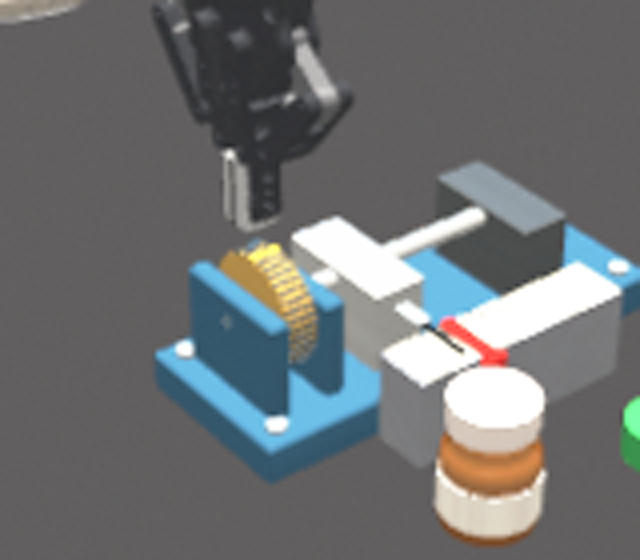

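The fingertip is over the robot side of the wheel, between the cheeks' planes. I'll lower to touch in small steps.

```bash
python3 -m handwheel '[-0.02,0,0.08,0,0,0,0,-0.02,0,0.16,0,0,0,0,-0.02,0,0.16,0,0,0,0,-0.02,0,0.16,0,0,0,0]'; python3 -c "
from h import *
st()"; python3 -m handwheel '[0,0,0.04,0,0,0,0,0,0,0.04,0,0,0,0]';python3 -c "
from h import *
st()"
```

```text
t: 2.7
tool_pos: [568.3, 44.1, 106.6]
orientation: [3.142, 0.0, 1.925]
ft_force: [-0.6, -0.2, -0.2]
finger_gap: 0.002
gripper_force: 0.0
t 2.7 vise x,y,h -11.2 -1.7 3.6 F [-0.6 -0.2 -0.2] 0.0016303568838907827
t: 2.95
tool_pos: [568.1, 44.2, 104.3]
orientation: [-3.141, -0.0, 1.926]
ft_force: [0.8, 0.1, 0.0]
finger_gap: -0.0
gripper_force: 0.0
t 2.95 vise x,y,h -11.3 -1.6 1.3 F [0.8 0.1 0. ] -4.4742597011636145e-05
```

```bash
python3 -m handwheel '[0.03,0,0.02,0,0,0,0,0.03,0,0.02,0,0,0,0]';python3 -m handwheel '[0,0,0.02,0,0,0,0,0,0,0.02,0,0,0,0]'; python3 -c "
from h import *
st()"
```

```text
t: 3.2
tool_pos: [567.6, 45.9, 103.4]
orientation: [-3.141, -0.0, 1.926]
ft_force: [0.2, 0.4, 0.3]
finger_gap: -0.002
gripper_force: 0.0
t: 3.45
tool_pos: [567.9, 45.7, 102.7]
orientation: [3.141, -0.0, 1.926]
ft_force: [0.7, 0.6, 1.1]
finger_gap: 0.001
gripper_force: 0.5
t 3.45 vise x,y,h -11.1 -0.1 -0.3 F [0.7 0.6 1.1] 0.0013642613008443658
```

Contact begins; I'll press a little more to learn the stiffness.

```bash
python3 -m handwheel '[0,0,0.02,0,0,0,0,0,0,0.02,0,0,0,0]'; python3 -c "
from h import *
st()";python3 -m handwheel '[0,0,0.02,0,0,0,0,0,0,0.02,0,0,0,0]'; python3 -c "
from h import *
st()"
```

```text
t: 3.7
tool_pos: [568.0, 45.7, 102.5]
orientation: [3.141, -0.0, 1.926]
ft_force: [-1.6, 1.0, 5.6]
finger_gap: -0.001
gripper_force: 2.9
t 3.7 vise x,y,h -10.9 -0.1 -0.5 F [-1.6  1.   5.6] -0.0007353319972105922
t: 3.95
tool_pos: [568.6, 45.9, 102.5]
orientation: [3.139, -0.0, 1.926]
ft_force: [-2.7, -0.0, 8.8]
finger_gap: -0.001
gripper_force: 4.7
t 3.95 vise x,y,h -10.3 -0.1 -0.5 F [-2.7 -0.   8.8] -0.0012209748784706314
```

About 4 N/mm, so press force is easy to control. First stroke, 24 mm away from the robot.

```bash
python3 -m handwheel '[0,0.1,0,0,0,0,0,0,0.2,0,0,0,0,0,0,0.3,0,0,0,0,0,0,0.4,0,0,0,0,0,0,0.48,0,0,0,0,0]'; python3 -m handwheel '[0,0,0,0,0,0,0]'; python3 -c "
from h import *
st();p,d=snap('top')
cv2.imwrite('pics/c3.png',cv2.resize(p[160:230,220:310],None,fx=8,fy=8,interpolation=cv2.INTER_CUBIC)[...,::-1])"
```

```text
t: 4.58
tool_pos: [591.8, 54.7, 101.9]
orientation: [3.138, 0.0, 1.926]
ft_force: [1.5, 1.2, 5.2]
finger_gap: -0.004
gripper_force: 1.8
t: 4.7
tool_pos: [592.1, 54.8, 101.7]
orientation: [3.137, 0.0, 1.926]
ft_force: [1.4, 1.4, 5.2]
finger_gap: -0.0
gripper_force: 2.8
t 4.7 vise x,y,h 14.9 0.1 -1.3 F [1.4 1.4 5.2] -0.00020617108564337282
```

View pics/c3.png

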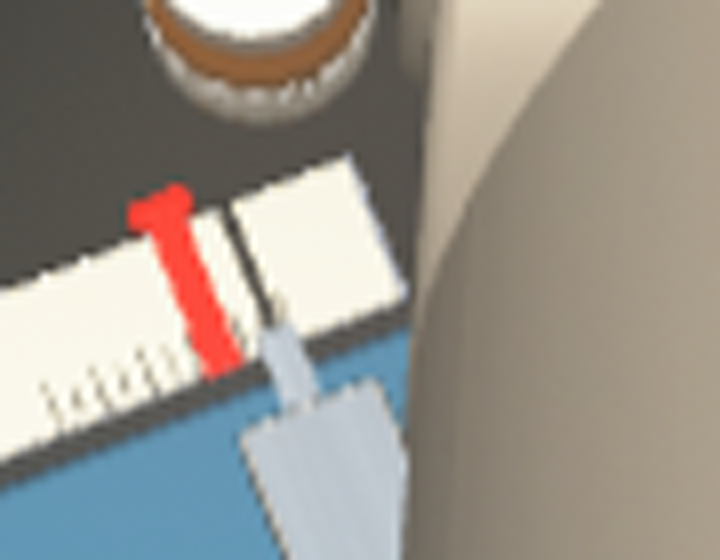

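The index, from (225,208) to (272,318), has moved toward the red band, which runs from (165,235) to (222,365). I'll lift, return and repeat the stroke.

```bash
cat >> h.py <<'E'
def idx(far,near,rf,rn,u0,v0,f):
    W=lambda c,z:world('top',u0+c[0]/f-.5+.5/f,v0+c[1]/f-.5+.5/f,z=z)
    a=[(W(c,z)-C)@EY for c,z in((far,57),(near,57),(rf,53),(rn,53))];print('idx,red y',np.round(a,1),'remaining',round(np.mean(a[2:])-np.mean(a[:2]),1))
E
python3 -c "
from h import *
idx((228,212),(271,315),(172,235),(222,362),220,160,8)"
python3 -m handwheel '[0,0,-0.16,0,0,0,0,0,-0.3,-0.16,0,0,0,0,0,-0.55,-0.16,0,0,0,0,0,-0.55,-0.16,0,0,0,0]'; python3 -m handwheel '[0,0,0.08,0,0,0,0,0,0,0.15,0,0,0,0,0,0,0.15,0,0,0,0]';python3 -c "
from h import *
st()"
```

```text
idx,red y [59.1 58.7 71.1 71.2] remaining 12.3
t: 5.25
tool_pos: [563.1, 43.5, 108.2]
orientation: [-3.14, -0.0, 1.924]
ft_force: [0.3, 0.5, -0.2]
finger_gap: -0.004
gripper_force: 0.0
t: 5.62
tool_pos: [564.5, 44.5, 101.6]
orientation: [-3.141, -0.0, 1.926]
ft_force: [-2.3, -0.0, 5.5]
finger_gap: -0.002
gripper_force: 2.9
t 5.625 vise x,y,h -14.6 0.0 -1.4 F [-2.3 -0.   5.5] -0.002200371932969482
```

Remaining: 12.3 mm. Stroke 2 is 29 mm, then return, then stroke 3.

```bash
S(){ python3 -c "
from h import *
st()"; }
python3 -m handwheel '[0,0.12,0,0,0,0,0,0,0.24,0,0,0,0,0,0,0.36,0,0,0,0,0,0,0.48,0,0,0,0,0,0,0.58,0,0,0,0,0]'; python3 -m handwheel '[0,0,0,0,0,0,0]';S
python3 -m handwheel '[0,0,-0.16,0,0,0,0,0,-0.3,-0.16,0,0,0,0,0,-0.58,-0.16,0,0,0,0,0,-0.58,-0.16,0,0,0,0]'; python3 -m handwheel '[0,0,0.08,0,0,0,0,0,0,0.16,0,0,0,0,0,0,0.16,0,0,0,0]';S
```

```text
t: 6.25
tool_pos: [592.9, 55.3, 101.7]
orientation: [3.139, -0.0, 1.926]
ft_force: [-0.3, 0.5, 2.6]
finger_gap: 0.001
gripper_force: 1.2
t: 6.38
tool_pos: [593.1, 55.4, 101.4]
orientation: [3.139, 0.0, 1.926]
ft_force: [1.8, 1.8, 4.8]
finger_gap: -0.001
gripper_force: 2.2
t 6.375 vise x,y,h 16.0 0.2 -1.6 F [1.8 1.8 4.8] -0.0009152872174925947
t: 6.88
tool_pos: [562.9, 43.2, 108.6]
orientation: [-3.139, -0.0, 1.924]
ft_force: [0.8, 0.3, -0.9]
finger_gap: 0.001
gripper_force: 0.0
t: 7.25
tool_pos: [564.5, 44.5, 101.6]
orientation: [-3.141, -0.0, 1.926]
ft_force: [-2.0, -1.0, 5.3]
finger_gap: 0.006
gripper_force: 3.0
t 7.25 vise x,y,h -14.6 -0.1 -1.4 F [-2.  -1.   5.3] 0.00610969671193808
```

```bash
python3 -m handwheel '[0,0.12,0,0,0,0,0,0,0.24,0,0,0,0,0,0,0.36,0,0,0,0,0,0,0.48,0,0,0,0,0,0,0.58,0,0,0,0,0]'; python3 -m handwheel '[0,0,0,0,0,0,0]'
python3 -c "
from h import *
st();p,d=snap('top')
cv2.imwrite('pics/c4.png',cv2.resize(p[160:230,220:310],None,fx=8,fy=8,interpolation=cv2.INTER_CUBIC)[...,::-1])"
```

```text
t: 7.88
tool_pos: [592.9, 55.2, 101.6]
orientation: [3.14, 0.0, 1.926]
ft_force: [0.8, 0.9, 3.6]
finger_gap: 0.001
gripper_force: 1.2
t: 8.0
tool_pos: [593.1, 55.3, 101.4]
orientation: [3.139, 0.0, 1.926]
ft_force: [1.6, 1.7, 4.0]
finger_gap: -0.005
gripper_force: 2.2
t 8.0 vise x,y,h 16.0 0.2 -1.6 F [1.6 1.7 4. ] -0.0048055460286103285
```

View pics/c4.png

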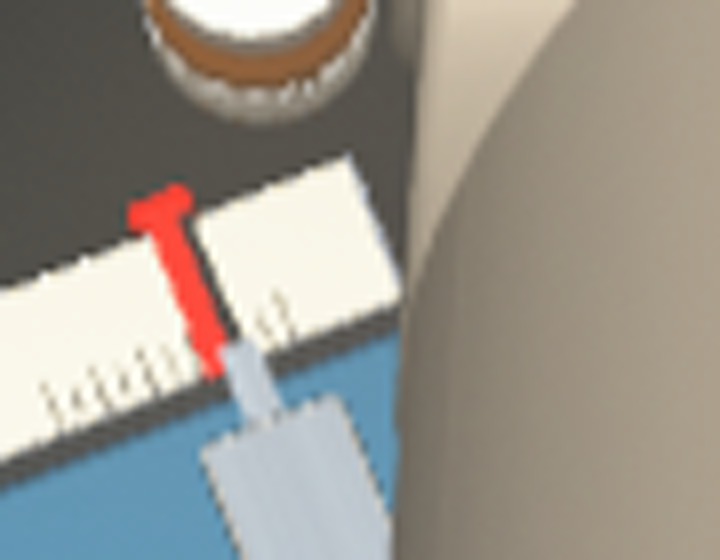

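The index line, from (190,225) to (235,332), now touches the red band's near edge.

```bash
python3 -c "
from h import *
idx((190,225),(234,330),(172,235),(222,362),220,160,8)"
python3 -m handwheel '[0,0,-0.16,0,0,0,0,0,-0.3,-0.16,0,0,0,0,0,-0.58,-0.16,0,0,0,0,0,-0.58,-0.16,0,0,0,0]'; python3 -m handwheel '[0,0,0.08,0,0,0,0,0,0,0.16,0,0,0,0,0,0,0.16,0,0,0,0]'
```

```text
idx,red y [67.1 66.7 71.1 71.2] remaining 4.2
t: 8.55
tool_pos: [562.6, 43.2, 108.5]
orientation: [-3.139, -0.0, 1.924]
ft_force: [0.5, 0.3, -0.6]
finger_gap: 0.001
gripper_force: 0.0
t: 8.93
tool_pos: [564.5, 44.4, 101.6]
orientation: [-3.141, -0.0, 1.926]
ft_force: [-2.5, -0.3, 5.6]
finger_gap: -0.001
gripper_force: 3.0
```

One more identical stroke (≈4.0 mm) centres it; then lift off and clear.

```bash
python3 -m handwheel '[0,0.12,0,0,0,0,0,0,0.24,0,0,0,0,0,0,0.36,0,0,0,0,0,0,0.48,0,0,0,0,0,0,0.58,0,0,0,0,0]'; python3 -m handwheel '[0,0,0,0,0,0,0]'
python3 -m handwheel '[0,0,-0.2,0,0,0,0,0,0,-0.8,0,0,0,0,0,0,-1.6,0,0,0,0,0,0,-1.6,0,0,0,0,0,0,-1.6,0,0,0,0]'
python3 -m handwheel '[0,0,0,0,0,0,0,0,0,0,0,0,0,0]'
python3 -c "
from h import *
st();p,d=snap('top');q,d=snap('scene')
a=cv2.resize(p[150:230,220:300],(400,400),interpolation=cv2.INTER_CUBIC);b=cv2.resize(q[160:260,230:330],(400,400),interpolation=cv2.INTER_CUBIC)
cv2.imwrite('pics/c5.png',np.hstack([a,b])[...,::-1])"
```

```text
t: 9.55
tool_pos: [592.9, 55.2, 101.7]
orientation: [3.14, 0.0, 1.926]
ft_force: [-0.1, 0.8, 2.8]
finger_gap: 0.003
gripper_force: 1.2
t: 9.68
tool_pos: [593.1, 55.3, 101.4]
orientation: [3.139, 0.0, 1.926]
ft_force: [1.0, 2.0, 3.6]
finger_gap: -0.002
gripper_force: 2.2
t: 10.3
tool_pos: [590.7, 54.1, 180.4]
orientation: [-3.14, -0.0, 1.925]
ft_force: [-0.6, -1.0, -0.7]
finger_gap: 0.002
gripper_force: 0.0
t: 10.55
tool_pos: [590.8, 54.4, 179.8]
orientation: [-3.139, -0.0, 1.926]
ft_force: [-0.4, 0.1, -0.1]
finger_gap: 0.005
gripper_force: 0.0
t 10.55 vise x,y,h 13.5 0.1 76.8 F [-0.4  0.1 -0.1] 0.004911153447480209
```

View pics/c5.png

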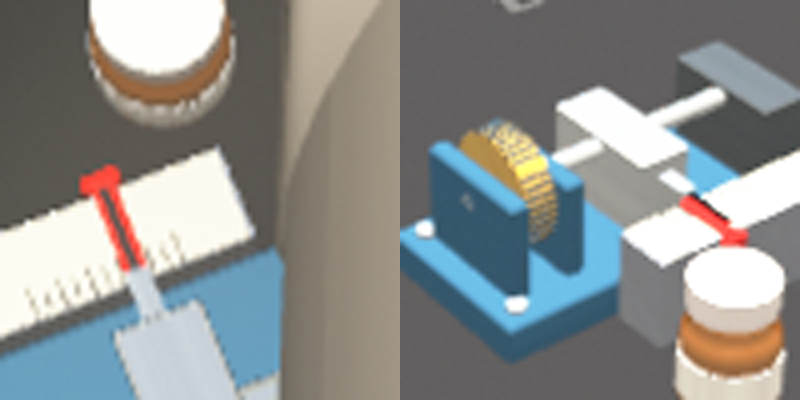

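The black index line, from (103,190) to (130,250), lies in the middle of the red band. The finger is clear, and the jar and the mark are undisturbed.

```bash
python3 -c "
from station import arm
print(arm.hand_in())"
```

```text
the job is handed in; nothing more can be done
None
```

I rolled the wheel in four light strokes until the index line stood in the middle of the red gauge mark, lifted the finger clear, and handed the job in at about 10.6 s; the final picture shows the jar and mark unmoved, but the pucks were out of frame.

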